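# Release the purge box lid and hold it open for inspection

### The arm

A 6-joint arm with a two-finger parallel gripper is mounted at the origin on a cart in front of the work surface, level with it; the furniture and walls round the work are solid. World frame = base frame: x ahead of the robot, y to its left, z up, the work surface at z = 0. Lengths are in mm, angles in rad, forces in N, time in s.
With the tool pointing down it reaches from about 400 to 925 mm from the base axis. Payload 12.5 kg.
Tool frame: the origin (TCP) lies at the very end of the fingers, on their centre line; the grasp point (between the pads) lies 19 mm behind it; z points along the fingers, x is the direction in which the jaws open and shut, and the axes are right-handed (so a half turn about z gives the same grasp; the last joint's range is limited). The gripper opens to 95 mm and grips with 3 to 60 N. Pads are 20 mm wide; open, the fingers measure 119 mm over their backs; the gripper's body (75 mm by 180 mm) begins 59 mm behind the grasp point.
Start: joints at [-1.326, 0.491, 1.559, -0, 1.092, -0.106], TCP at [214.804, -586.946, 214.661] pointing down, gripper open.
Joint ranges: [-3.1, 3.1], [-0.84, 2.19], [0.05, 2.79], [-1.13, 4.28], [0.06, 2.93], [-2.69, 2.69]. Speed limits (rad/s): [2.22, 2.22, 2.79, 3.14, 3.14, 3.14].

### API

Orientations are given as [roll, pitch, yaw] about the fixed x, y, z axes, in that order (R = Rz(yaw) Ry(pitch) Rx(roll)).
In Python, from cell import state, viewer, ticket, look_for, regions_of gives the robot as it stands.
- The arm moves only by the shell command python3 -m inch 'ROWS'. ROWS is JSON, a list of rows, each a list of 7 numbers: the turn, a rotation vector about the world's x, y, z in degrees, then the shift along the world's x, y, z in mm, then the opening, from -1 (shut) to 1 (fully open). In form: [[rx, ry, rz, tx, ty, tz, hand], ...]. A call has 1 to 10 rows; each row shifts and turns the commanded pose from where the row before left it; what a row does not reach is not made up. A row lasts 1/10 s, in which the tool goes at most 50 mm and 8.59 degrees, less where a joint would pass 70% of its speed; a pose out of reach is approached as far as the arm can. A call with a gripper value outside its range is refused whole. The fingers move at their own pace and stop on an object; the grip force is fixed at half the most. Time passes only in rows, so rows that do not move let the fingers close. It gives the time, the measured TCP pose, the force and the opening at its end, in the units of the state.
- state(): the state, without advancing time (a new reading comes with each control period).
- viewer.read_camera(name): name is "scene" or "side" or "wrist"; returns a dict with "color" (384x512x3 uint8, red, green, blue), "depth" (384x512 float32, mm along the optical axis (not along the pixel's ray), 0 where there is no reading), "fx", "fy", "cx", "cy" (pixels), "position" and "orientation" of the camera in the world. Camera axes: x right, y down, z forward; pixel columns grow to the right and rows downward; lengths in mm; the calibration is good to about 2 mm. A picture is of the moment at which its call begins.
- ticket.job_done(): hands the job in, once; it reports no verdict.
Trained networks look in the newest picture that a camera, given by its name, has taken for a name from the list of things; names that differ only in an ending like _2 or _b are one class to them, and where a whole thing is asked for, a point or a joint stands for the part that bears it (a point fixed in the world has none). Each returns a list of dicts, best first, with "score" (0 to 1); they miss things now and then, are a little off and sometimes report something else, mostly with a low value. They report only what shows in the picture. A call takes as long as a camera call.
- look_for(name, camera): "box" ([left, top, right, bottom] as shares, 0 to 1, of the picture: columns of its width, rows of its height, round what is visible of it).
- regions_of(name, camera): "pixels" (384x512 bool, what is visible of it) and "box" ([left, top, right, bottom] as shares, 0 to 1, of the picture: columns of its width, rows of its height, round what is visible of it).
The state is a dict: "t": time; "joints": joint angles; "qvel": joint speeds; "tau": joint torques, N m; "eef_pos": TCP position; "tcp_rot": TCP orientation; "ft_force": force on the tool from outside, world axes, zero at the start; "moment": the same for the moment, N m; "opening": opening from 0.0 (shut) to 1.0 (fully open).
Only numpy, scipy, OpenCV 4.12 (cv2) and the standard library are available. Lean on these libraries where they do the work, as an engineer would, in place of code of your own. Each camera call takes 0.05 s, during which the arm holds its last target. There are 200 camera calls.

### The job

Open the welding purge box so that the parts inside can be looked over: press its release treadle right down to the stop so that the catch lets go and the lid springs ajar, and let the treadle come back up. Then take the lid by its handle, raise it to 55 degrees from closed and keep holding it there with the gripper: the lid drops back if let go, so finish while still holding it. Leave the loose things round the box where they are.

Things in the scene. Friction and masses are not known exactly. Their poses are not given: they have to be found in the camera images.
- station: The purge box, fixed to the bench: grey steel tub 180 mm deep (its x) and 200 mm wide (its y) on a dark base plate, tub rim 100 mm above the bench; a brass gas fitting on its left side and the release treadle on its right side. Origin: on the bench surface under the middle of the tub. Its x axis points from its front (robot side) to the lid's hinge at the back, y to its left, z up; it may stand turned by up to 0.3 rad.
- lid_handle (a point): Middle of the lid's bow handle: a round steel bar 12 mm in diameter, lying along the box's y near the lid's front edge, 98 mm free between its posts, its centre line 35 mm above the lid's upper face (143 mm above the bench with the lid shut). The lid has a clear window. In the lid's frame the bar lies 158 mm from the hinge line towards the front and 43 mm above it; the bar can turn between the fingers as the lid swings. The point's axes turn with the lid.
- lid_hinge (a point): Middle of the lid's hinge line, at the back rim of the tub: 90 mm behind the box's origin along the box's x, 100 mm above the bench; the line runs along the box's y.
- lid (a joint): Lid angle in rad: 0 shut (and held by the catch at no more than about 0.02), growing as the front edge rises; 55 degrees = 0.96; end of travel 1.6. When the catch lets go, a light hinge spring lifts the lid to rest ajar at about 0.2; above that its weight and the spring pull it back down (about 3 N at the handle at 0.96). It does not stay up by itself.
- treadle_pad (a point): Middle of the upper face of the release treadle's ribbed black rubber pad (64 x 54 mm), 67 mm above the bench at rest, standing to the right of the tub and towards its front: 135 mm in front of and 160 mm to the right of the box's origin.
- treadle (a joint): Treadle angle in rad: 0 up at rest, 0.26 down on its stop. It hinges on a shaft along the box's y, 85 mm behind the pad's middle (towards the back) and 45 mm above the bench; the pad's middle goes down by 23 mm and 3 mm towards the front. A spring pushes it up: about 4 N at the pad to start, about 9 N at the stop. Its upright hook holds the lid shut and lets go once the treadle is more than about half down; the lid then rises at once.
- nut: hexagon nut, dark, 24 x 27 x 13 mm; loose, beside the box, to be left alone; origin in the middle of its underside
- tungsten_box: flat red and grey electrode box, 32 x 85 x 12 mm; loose, beside the box, to be left alone; origin in the middle of its underside
- spanner: steel spanner, 24 x 158 x 8 mm; loose, beside the box, to be left alone; origin in the middle of its underside
- block: aluminium offcut, 22 x 62 x 16 mm; loose, beside the box, to be left alone; origin in the middle of its underside
- tape_roll: black roll of tape, 55 mm across, 19 mm high; loose, beside the box, to be left alone; origin in the middle of its underside

How it is judged (in metres and radians):
On the way, in this order (a step that is already met when the one before it is completed fails the run):
1. the treadle is pressed down to its stop with the gripper (value of joint treadle above 0.235 rad and contact force between the fingers and treadle above 1 N), for 0.1 s.
2. the treadle is back up and the lid stands ajar (value of joint treadle below 0.06 rad and value of joint lid above 0.08 rad), for 0.1 s.
At the end, for the whole second after the job is handed in: The lid stands still at 55 degrees (within 6) and the fingers hold it there (contact force over 0.8 N); the treadle is up again (value of joint lid between 0.855 and 1.065 rad and velocity of joint lid between -0.05 and 0.05 rad/s and contact force between the fingers and lid above 0.8 N and value of joint treadle below 0.06 rad); the arm keeps its last pose, push and grip.
It fails at once if a loose thing beside the box is moved by more than 30 mm (distance of any of nut, tungsten_box, spanner, block, tape_roll from where it was at the start of the episode above 0.03 m).
It fails at once if the lid is thrown open beyond 75 degrees (value of joint lid above 1.31 rad).
It also fails if it takes over 48 s, if anything falls off the work surface, if the arm or the gripper's body presses on something with over 40 N, if the wrist force passes 120 N, or if a joint passes its speed limit or range.

## Working session

There is one attempt and no reset: what is moved stays moved. The work goes in short steps, Python scripts to look and compute and a shell command to move; the robot and the scene stay as the last step left them, time stands still between calls to the robot, and variables do not carry over. Pictures are saved under pics/ and viewed, on a budget of 10 in all, crops included, one or two more only if the job needs it, and the job is handed in when it is done.

```bash
mkdir -p pics
cat > h.py <<'E'
import numpy as np, cv2
from scipy.spatial.transform import Rotation as R
from cell import state, viewer, ticket, look_for, regions_of
def cam(n):
    c=viewer.read_camera(n); return c
def rot(o):
    o=np.array(o,float)
    if o.shape==(3,3): return o
    return R.from_euler('xyz',o).as_matrix() if o.size==3 else R.from_quat(o).as_matrix()
def cloud(c,mask=None):
    d=c['depth']; m=d>0
    if mask is not None: m&=mask
    v,u=np.nonzero(m); z=d[v,u]
    p=np.c_[(u-c['cx'])/c['fx']*z,(v-c['cy'])/c['fy']*z,z]
    return p@rot(c['orientation']).T+np.array(c['position'])
def save(c,name): cv2.imwrite('pics/'+name,c['color'][:,:,::-1])
E
python3 - <<'E'
from h import *
print(state())
ims=[]
for n in ['scene','side']:
    c=cam(n); print(n,c['position'],c['orientation'],c['fx']); save(c,n+'0.png')
    for t in ['station','lid_handle','treadle_pad','nut','tungsten_box','spanner','block','tape_roll']:
        r=regions_of(t,n)
        for q in r[:1]:
            P=cloud(c,q['pixels']); 
            print(t,round(q['score'],2),np.round(np.array(q['box'])*[512,384,512,384]),len(P), np.round(np.median(P,0)) if len(P) else '', np.round(np.percentile(P,[2,98],axis=0)).tolist() if len(P) else '')
E
```

```text
{'t': 0.0, 'joints': array([-1.32559323e+00,  4.91565662e-01,  1.55947638e+00,  1.80819406e-05,
        1.09167528e+00, -1.05577448e-01]), 'qvel': array([ 2.12097347e-03,  2.17346955e-05, -1.26425753e-04, -8.14927164e-04,
        1.67201800e-03, -8.48296878e-04]), 'tau': array([ 5.59303444e-03, -6.12628913e+01, -2.58174938e+01,  6.94465055e-02,
        4.82749532e-02, -1.12063549e-04]), 'eef_pos': array([ 214.74694846, -586.6822693 ,  214.04868061]), 'tcp_rot': array([-3.14145819e+00,  1.11670651e-03, -1.22002406e+00]), 'ft_force': array([-0.8276205 , -0.62852177, -0.56789349]), 'moment': array([-0.00600484,  0.01794945,  0.0256291 ]), 'opening': 0.9988980490357205}
scene [128.45890713 682.0983217  556.12748809] [-2.0759135  -0.00693873 -2.50414309] 390.5239056101523
station 0.86 [195. 170. 371. 276.] 10523 [523.  61.  66.] [[404.0, -141.0, 4.0], [689.0, 150.0, 141.0]]
lid_handle 0.66 [206. 171. 316. 226.] 3451 [581.  53. 108.] [[497.0, -57.0, 104.0], [682.0, 137.0, 149.0]]
treadle_pad 0.77 [301. 178. 358. 221.] 681 [ 449. -100.   65.] [[401.0, -215.0, 4.0], [538.0, -69.0, 115.0]]
sp
[... 341 characters left out ...]
4. 309.] 11998 [541. -61.  68.] [[408.0, -162.0, 7.0], [678.0, 125.0, 125.0]]
lid_handle 0.95 [219. 167. 323. 235.] 4548 [586.  15. 108.] [[497.0, -72.0, 105.0], [680.0, 125.0, 149.0]]
treadle_pad 0.95 [211. 231. 278. 290.] 1464 [ 459. -110.   65.] [[401.0, -140.0, 18.0], [539.0, -63.0, 115.0]]
nut 0.49 [193. 218. 202. 227.] 70 [440. 120.  12.] [[430.0, 111.0, 3.0], [450.0, 136.0, 17.0]]
spanner 0.56 [241. 306. 320. 337.] 507 [ 499. -217.    6.] [[417.0, -236.0, -0.0], [565.0, -200.0, 10.0]]
block 0.73 [190. 236. 219. 247.] 304 [429.  51.  15.] [[401.0, 34.0, 1.0], [458.0, 75.0, 20.0]]
tape_roll 0.92 [302. 260. 324. 282.] 462 [ 618. -132.   16.] [[594.0, -155.0, -0.0], [643.0, -105.0, 21.0]]
```

Run:
```python
from h import *
P=[];ims=[]
for n in ['scene','side']:
    c=cam(n); ims.append(c['color'])
    p=cloud(c); p=p[(p[:,0]>350)&(p[:,0]<800)&(abs(p[:,1])<260)]
    for nm,lo,hi,x in [('bar',142,153,0),('lid',104,112,0),('pad',58,71,0)]:
        q=p[(p[:,2]>lo)&(p[:,2]<hi)]
        if nm=='pad': q=q[(q[:,1]<-50)&(q[:,0]<520)]
        r=cv2.minAreaRect(q[:,:2].astype(np.float32)); m=q.mean(0)
        w,v=np.linalg.eigh(np.cov(q[:,:2].T))
        print(n,nm,len(q),np.round(m,1),'rect',np.round(r[0],1),np.round(r[1],1),round(r[2],1),'pca deg',round(np.degrees(np.arctan2(v[1,1],v[0,1])),1), np.round(np.sqrt(w),1))
im=np.vstack([ims[0][110:330,120:450],ims[1][140:360,130:460]])
im=np.hstack([cv2.resize(ims[0][130:310,170:400],None,fx=1.7,fy=1.7,interpolation=2),cv2.resize(ims[1][160:340,170:400],None,fx=1.7,fy=1.7,interpolation=2)])
print(im.shape); cv2.imwrite('pics/a.png',im[:,:,::-1])
```

```text
scene bar 199 [523.9  49.7 147.4] rect [503.9  96.6] [ 63.8 203.5] 23.1 pca deg 84.2 [ 8. 33.]
scene lid 3162 [588.6  45.2 107.8] rect [591.6  22.4] [226.2 188.8] 82.0 pca deg 92.3 [56.  59.8]
scene pad 487 [ 439.  -101.5   64.7] rect [ 453.1 -115.4] [112.8 110.2] 12.5 pca deg 153.9 [18.6 29.9]
side bar 179 [522.5  33.2 148.9] rect [523.9  37.8] [111.9  12. ] 81.3 pca deg 81.6 [ 3.3 32.7]
side lid 4222 [591.4  19.9 108.3] rect [591.5  19.9] [228.5 190. ] 81.4 pca deg 69.6 [52.7 60. ]
side pad 1026 [ 445.2 -111.1   65.3] rect [ 464.1 -101.7] [107.6 127.6] 80.8 pca deg -179.6 [24.1 31.7]
(306, 782, 3)
```

View pics/a.png

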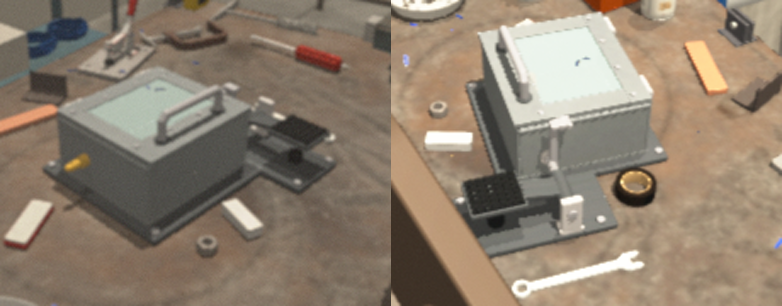

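The side view shows the box (handle at about 515,65), with the treadle pad at about (495,193). The tape roll, spanner, nut and block stand clear of it. Box yaw comes out at about -8.6° and its origin at about (591,27), so the pad should be near (433,-111,67). I'm moving above the pad and shutting the fingers on the way.

```bash
python3 -m inch '[[0,0,6.1,20,43,0,-1],[0,0,6.1,20,43,0,-1],[0,0,6.1,20,43,0,-1],[0,0,6.1,20,43,0,-1],[0,0,6.1,20,43,0,-1],[0,0,6.1,20,43,0,-1],[0,0,6.1,20,43,0,-1],[0,0,6.1,20,43,0,-1],[0,0,6.1,20,43,0,-1],[0,0,6.1,18,40,0,-1]]'; python3 -m inch '[[0,0,0,0,0,0,-1],[0,0,0,0,0,0,-1],[0,0,0,0,0,0,-1]]'
```

```text
t: 2.0
eef_pos: [413.4, -158.0, 215.0]
tcp_rot: [3.141, -0.001, -0.151]
ft_force: [-0.6, -0.5, -0.2]
opening: 0.214
t: 2.3
eef_pos: [412.6, -160.7, 214.7]
tcp_rot: [3.141, -0.0, -0.157]
ft_force: [-0.7, -0.5, 0.5]
opening: 0.016
```

```bash
python3 -m inch '[[0,0,0,10,22,-10,-1],[0,0,0,10,22,-20,-1],[0,0,0,0,0,-35,-1],[0,0,0,0,0,-35,-1],[0,0,0,0,0,0,-1],[0,0,0,0,0,0,-1]]'
python3 - <<'E'
from h import *
ims=[]
for n in ['side','wrist']:
    c=cam(n); ims.append(c['color'])
    for q in regions_of('treadle_pad',n)[:1]:
        p=cloud(c,q['pixels']); s=q['pixels']
        p=p[(p[:,2]>60)&(p[:,2]<73)]
        b=np.c_[p[:,0]-590.8,p[:,1]-27]; a=-.15
        b=np.c_[b[:,0]*np.cos(a)+b[:,1]*np.sin(a),-b[:,0]*np.sin(a)+b[:,1]*np.cos(a)]
        print(n,q['score'],len(p),'box-frame 2/50/98%',np.round(np.percentile(b,[2,50,98],axis=0)).tolist(),np.median(p[:,2]))
print(state()['eef_pos'])
im=np.hstack([cv2.resize(ims[0][150:340,170:370],(400,380)),cv2.resize(ims[1],(400,300))[:, :] if 0 else cv2.copyMakeBorder(cv2.resize(ims[1],(400,300)),0,80,0,0,0)])
cv2.imwrite('pics/b.png',im[:,:,::-1])
E
```

```text
t: 2.9
eef_pos: [432.7, -117.0, 115.0]
tcp_rot: [-3.141, 0.001, -0.158]
ft_force: [0.6, -0.7, -0.0]
opening: 0.005
side 0.7 838 box-frame 2/50/98% [[-168.0, -186.0], [-134.0, -160.0], [-51.0, -114.0]] 66.57207288484807
wrist 0.79 7581 box-frame 2/50/98% [[-168.0, -181.0], [-133.0, -150.0], [-93.0, -125.0]] 66.62663413384999
[ 433.35084559 -116.57166965  116.07967619]
```

View pics/b.png

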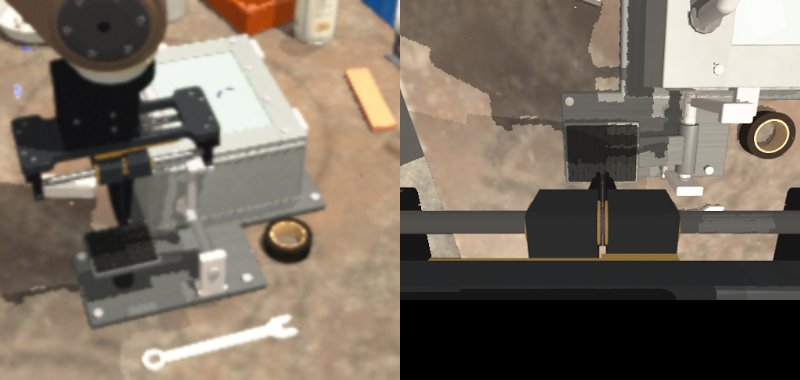

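The pad (about 125,250 in the side crop) matches the prediction, and the closed fingers stand above it. Descending now.

```bash
python3 -m inch '[[0,0,0,0,0,-20,-1],[0,0,0,0,0,-20,-1],[0,0,0,0,0,-6,-1],[0,0,0,0,0,-5,-1],[0,0,0,0,0,-5,-1],[0,0,0,0,0,-5,-1],[0,0,0,0,0,-3,-1],[0,0,0,0,0,0,-1],[0,0,0,0,0,0,-1]]'
```

```text
t: 4.0
eef_pos: [431.7, -115.6, 51.2]
tcp_rot: [-3.141, 0.002, -0.155]
ft_force: [-8.4, -0.6, 5.8]
opening: 0.004
```

```bash
python3 -m inch '[[0,0,0,0,0,-2,-1],[0,0,0,0,0,-2,-1],[0,0,0,0,0,0,-1]]'; python3 -m inch '[[0,0,0,0,0,-2,-1],[0,0,0,0,0,0,-1],[0,0,0,0,0,0,-1]]'
```

```text
t: 4.3
eef_pos: [431.5, -115.6, 47.2]
tcp_rot: [-3.141, 0.002, -0.155]
ft_force: [-8.3, 0.1, 7.7]
opening: 0.01
t: 4.6
eef_pos: [431.5, -115.6, 45.3]
tcp_rot: [-3.141, 0.002, -0.155]
ft_force: [-9.0, -0.5, 6.9]
opening: 0.003
```

```bash
python3 -m inch '[[0,0,0,0,0,-2,-1],[0,0,0,0,0,0,-1]]'; python3 -m inch '[[0,0,0,0,0,-2,-1],[0,0,0,0,0,0,-1],[0,0,0,0,0,0,-1]]'
python3 - <<'E'
from h import *
c=cam('side'); im=cv2.resize(c['color'][150:340,170:370],(500,475)); cv2.imwrite('pics/c.png',im[:,:,::-1])
E
```

```text
t: 4.8
eef_pos: [431.5, -115.6, 44.0]
tcp_rot: [-3.141, 0.002, -0.155]
ft_force: [-11.7, 0.6, 24.1]
opening: 0.002
t: 5.1
eef_pos: [431.5, -115.6, 43.2]
tcp_rot: [3.141, 0.001, -0.155]
ft_force: [-17.0, 1.5, 47.4]
opening: 0.001
```

View pics/c.png

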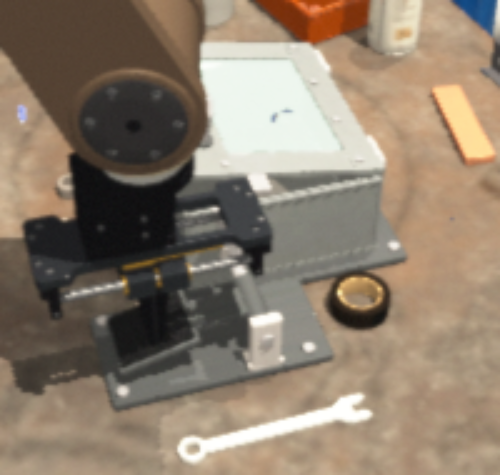

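Vertical force has jumped to 47 N, so the treadle is on its stop. The lid stands ajar, with a wedge of gap at about (320,165). Releasing straight up.

```bash
python3 -m inch '[[0,0,0,0,0,-0,-1],[0,0,0,0,0,10,-1],[0,0,0,0,0,20,-1],[0,0,0,0,0,40,-1],[0,0,0,0,0,45,-1],[0,0,0,0,0,45,1],[0,0,0,0,0,45,1],[0,0,0,0,0,0,1],[0,0,0,0,0,0,1]]'
python3 - <<'E'
from h import *
ims=[]
for n in ['scene','side']:
    c=cam(n); ims.append(c['color'])
    p=cloud(c); b=np.c_[p[:,0]-590.8,p[:,1]-27]; a=-.15
    B=np.c_[b[:,0]*np.cos(a)+b[:,1]*np.sin(a),-b[:,0]*np.sin(a)+b[:,1]*np.cos(a),p[:,2]]
    q=B[(abs(B[:,0]+56)<40)&(abs(B[:,1])<65)&(B[:,2]>158)&(B[:,2]<190)]
    if len(q): print(n,'bar',len(q),np.round(np.percentile(q,[2,50,98],axis=0)).tolist())
    q=B[(abs(B[:,0])<85)&(abs(B[:,1])<95)&(B[:,2]>102)&(B[:,2]<150)]
    print('lid slope',np.polyfit(q[:,0],q[:,2],1))
    q=B[(abs(B[:,0]+135)<22)&(abs(B[:,1]+160)<18)&(B[:,2]<90)]; print('pad z',np.median(q[:,2]) if len(q) else None)
print(state()['eef_pos'])
im=np.hstack([cv2.resize(ims[0][130:310,170:400],None,fx=1.7,fy=1.7),cv2.resize(ims[1][160:340,170:400],None,fx=1.7,fy=1.7)])
cv2.imwrite('pics/d.png',im[:,:,::-1])
E
```

```text
t: 6.05
eef_pos: [432.9, -116.0, 246.8]
tcp_rot: [3.141, -0.003, -0.155]
ft_force: [0.2, 0.1, 0.3]
opening: 0.281
scene bar 260 [[-63.0, -48.0, 160.0], [-59.0, 11.0, 176.0], [-52.0, 64.0, 181.0]]
lid slope [ -0.2165534  126.38301949]
pad z 27.22423458644778
side bar 140 [[-64.0, -57.0, 159.0], [-58.0, -44.0, 178.0], [-51.0, -3.0, 182.0]]
lid slope [ -0.21018834 126.47034858]
pad z 64.64580887904759
[ 432.33654066 -115.74980233  245.01326644]
```

View pics/d.png

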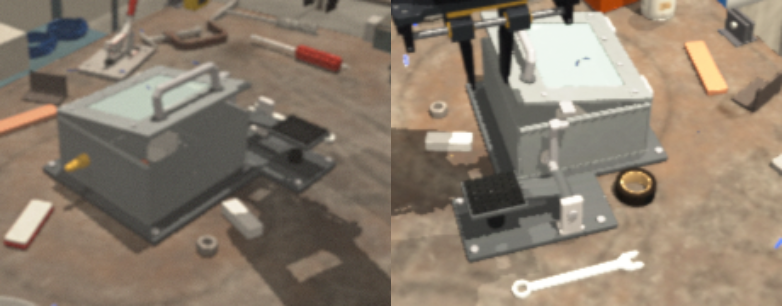

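The treadle is back up and the lid is ajar at about 0.21 rad, so the bar is at about (534.5,37,175). Going over it.

```bash
python3 -m inch '[[0,0,0,25.5,38.5,0,1],[0,0,0,25.5,38.5,0,1],[0,0,0,25.5,38.5,0,1],[0,0,0,25.5,38,0,1],[0,0,0,0,0,-20,1],[0,0,0,0,0,-20,1],[0,0,0,0,0,0,1],[0,0,0,0,0,0,1]]'
python3 - <<'E'
from h import *
ims=[]
for n in ['side','wrist']:
    c=cam(n); ims.append(c['color'])
    p=cloud(c); b=np.c_[p[:,0]-590.8,p[:,1]-27]; a=-.15
    B=np.c_[b[:,0]*np.cos(a)+b[:,1]*np.sin(a),-b[:,0]*np.sin(a)+b[:,1]*np.cos(a),p[:,2]]
    q=B[(abs(B[:,0]+56)<25)&(abs(B[:,1])<65)&(B[:,2]>168)&(B[:,2]<190)]
    if len(q): print(n,'bar',len(q),np.round(np.percentile(q,[2,50,98],axis=0)).tolist())
print(state()['eef_pos'],state()['opening'])
im=np.hstack([cv2.resize(i,(400,300)) for i in ims]); cv2.imwrite('pics/e.png',im[:,:,::-1])
E
```

```text
t: 6.95
eef_pos: [534.6, 37.5, 205.0]
tcp_rot: [3.141, 0.002, -0.156]
ft_force: [-0.8, -0.2, 1.2]
opening: 0.987
side bar 201 [[-62.0, -55.0, 170.0], [-57.0, -11.0, 179.0], [-51.0, 53.0, 182.0]]
wrist bar 2567 [[-62.0, -29.0, 172.0], [-56.0, 22.0, 180.0], [-51.0, 63.0, 182.0]]
[535.03985914  37.27038505 206.13992558] 0.9950664604941957
```

View pics/e.png

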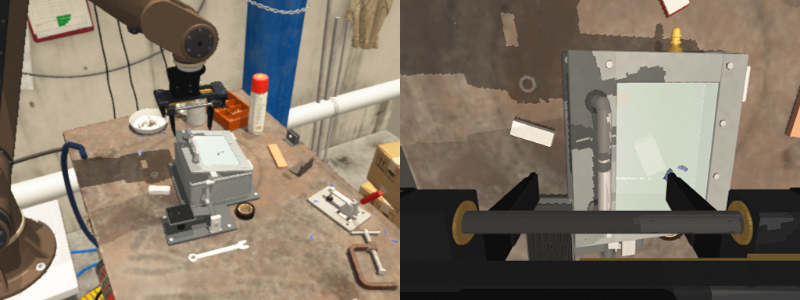

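The wrist view shows the bar (column about 603) centred between the open fingers. Lowering and closing.

```bash
python3 -m inch '[[0,0,0,0,0,-20,1],[0,0,0,0,0,-20,1],[0,0,0,0,0,-9,1],[0,0,0,0,0,0,1],[0,0,0,0,0,0,-1],[0,0,0,0,0,0,-1],[0,0,0,0,0,0,-1],[0,0,0,0,0,0,-1],[0,0,0,0,0,0,-1],[0,0,0,0,0,0,-1]]'; python3 -m inch '[[0,0,0,0,0,0,-1],[0,0,0,0,0,0,-1],[0,0,0,0,0,0,-1]]'
python3 - <<'E'
import numpy as np
th=np.linspace(.21,.96,13);o=np.array([590.8,27]);a=-.15
x=90-158*np.cos(th)+43*np.sin(th); z=100+158*np.sin(th)+43*np.cos(th)
W=np.c_[x*np.cos(a),x*np.sin(a),z]; print(np.round(np.diff(W,axis=0),1).tolist(), np.round(W[-1]-W[0],1), W[-1,:2]+o)
E
```

```text
t: 8.05
eef_pos: [534.8, 37.5, 156.8]
tcp_rot: [-3.142, -0.0, -0.155]
ft_force: [-0.8, -0.6, 0.4]
opening: 0.551
t: 8.35
eef_pos: [534.8, 37.5, 156.6]
tcp_rot: [3.142, -0.0, -0.155]
ft_force: [0.2, 0.6, 0.4]
opening: 0.303
[[4.9, -0.7, 8.9], [5.5, -0.8, 8.6], [6.0, -0.9, 8.3], [6.5, -1.0, 7.9], [6.9, -1.1, 7.4], [7.4, -1.1, 7.0], [7.8, -1.2, 6.5], [8.2, -1.2, 6.0], [8.6, -1.3, 5.5], [8.9, -1.3, 4.9], [9.2, -1.4, 4.3], [9.4, -1.4, 3.8]] [ 89.2 -13.5  79.1] [625.02045698  21.82808377]
```

```bash
python3 -m inch '[[0,0,0,0,0,0,-1],[0,0,0,0,0,0,-1],[0,0,0,0,0,0,-1],[0,0,0,0,0,0,-1],[0,0,0,0,0,0,-1],[0,0,0,0,0,0,-1]]'; python3 -m inch '[[0,0,0,2.5,-0.4,4.5,-1],[0,0,0,2.5,-0.4,4.5,-1],[0,0,0,2.7,-0.4,4.3,-1],[0,0,0,2.7,-0.4,4.3,-1],[0,0,0,3,-0.5,4.2,-1],[0,0,0,3,-0.5,4.1,-1],[0,0,0,0,0,0,-1],[0,0,0,0,0,0,-1]]'
```

```text
t: 8.95
eef_pos: [536.5, 37.3, 156.8]
tcp_rot: [-3.141, -0.004, -0.155]
ft_force: [8.0, -0.6, -4.7]
opening: 0.12
t: 9.75
eef_pos: [552.1, 34.8, 182.2]
tcp_rot: [-3.141, -0.002, -0.155]
ft_force: [6.0, -0.2, -6.4]
opening: 0.121
```

```bash
python3 -m inch '[[0,0,0,4,-0.6,4,-1],[0,0,0,4,-0.5,4,-1],[0,0,0,3.7,-0.5,3.7,-1],[0,0,0,3.7,-0.5,3.7,-1],[0,0,0,3.7,-0.6,3.5,-1],[0,0,0,3.7,-0.6,3.5,-1],[0,0,0,4,-0.6,3.3,-1],[0,0,0,4,-0.6,3.3,-1],[0,0,0,0,0,0,-1],[0,0,0,0,0,0,-1]]'; python3 -m inch '[[0,0,0,4.1,-0.6,3,-1],[0,0,0,4.1,-0.6,3,-1],[0,0,0,4.3,-0.6,2.8,-1],[0,0,0,4.3,-0.7,2.7,-1],[0,0,0,4.4,-0.7,2.5,-1],[0,0,0,4.4,-0.7,2.4,-1],[0,0,0,0,0,0,-1],[0,0,0,0,0,0,-1]]'
```

```text
t: 10.75
eef_pos: [580.7, 30.5, 212.8]
tcp_rot: [3.141, 0.003, -0.155]
ft_force: [-12.0, -0.1, 9.8]
opening: 0.119
t: 11.55
eef_pos: [606.8, 26.5, 229.4]
tcp_rot: [3.141, 0.001, -0.155]
ft_force: [-9.8, 0.5, 9.9]
opening: 0.116
```

```bash
python3 -m inch '[[0,0,0,4.2,-0.7,2.5,-1],[0,0,0,4.5,-0.7,2.5,-1],[0,0,0,4.5,-0.7,2.2,-1],[0,0,0,4.5,-0.7,2,-1],[0,0,0,0,0,0,-1],[0,0,0,0,0,0,-1],[0,0,0,0,0,0,-1]]'
python3 - <<'E'
from h import *
ims=[]
for n in ['scene','side']:
    c=cam(n); ims.append(c['color'])
    p=cloud(c); b=np.c_[p[:,0]-590.8,p[:,1]-27]; a=-.15
    B=np.c_[b[:,0]*np.cos(a)+b[:,1]*np.sin(a),-b[:,0]*np.sin(a)+b[:,1]*np.cos(a),p[:,2]]
    q=B[(abs(B[:,1])<95)]; r=np.hypot(q[:,0]-90,q[:,2]-100); an=np.arctan2(q[:,2]-100,90-q[:,0])
    k=(r>40)&(r<185)&(an>.6)&(an<1.3); q=q[k]
    print(n,len(q),'median angle of lid face+8mm',np.median(an[k]-np.arcsin(8/r[k])), 'lid slope',np.arctan(-np.polyfit(q[:,0],q[:,2],1)[0]))
    print('pad z',np.median(B[(abs(B[:,0]+135)<22)&(abs(B[:,1]+160)<18)&(B[:,2]<90)][:,2]))
s=state();print(s)
P=s['eef_pos'];d=P[:2]-[590.8,27];x=d[0]*np.cos(.15)-d[1]*np.sin(.15);v=[90-x,P[2]+19-100]
print('theta from tcp',np.arctan2(v[1],v[0])-np.arctan2(43,158),np.hypot(*v),np.hypot(158,43))
im=np.hstack([cv2.resize(ims[0][70:310,170:400],None,fx=1.7,fy=1.7),cv2.resize(ims[1][100:340,170:400],None,fx=1.7,fy=1.7)])
cv2.imwrite('pics/f.png',im[:,:,::-1])
E
```

```text
t: 12.25
eef_pos: [624.7, 23.7, 238.2]
tcp_rot: [3.141, 0.001, -0.155]
ft_force: [-6.8, 0.0, 5.3]
opening: 0.116
scene 2088 median angle of lid face+8mm 0.9111483773797773 lid slope 0.8891841486444818
pad z 27.147688332557607
side 1135 median angle of lid face+8mm 0.9561498815493533 lid slope 0.8401473537416019
pad z 64.81524788110295
{'t': 12.35, 'joints': array([-6.75346924e-02,  4.70249172e-01,  1.52846816e+00, -1.95425547e-04,
        1.14383382e+00,  8.77841140e-02]), 'qvel': array([-0.00023185,  0.0015204 ,  0.00022955, -0.00069691, -0.000886  ,
       -0.00143862]), 'tau': array([-1.08842624e-01, -5.72931075e+01, -2.79841322e+01,  1.98294343e-01,
       -1.80644151e+00,  2.41175172e-02]), 'eef_pos': array([624.704827  ,  23.74859209, 238.16962408]), 'tcp_rot': array([ 3.14133150e+00,  9.39229807e-04, -1.55237916e-01]), 'ft_force': array([-6.39540324, -0.74798621,  4.51012077]), 'moment': array([-0.0453617 ,  1.22588904,  0.03782828]), 'opening': 0.11569474782347425}
theta from tcp 0.9628574933032115 166.84475181194443 163.74675569305182
```

View pics/f.png

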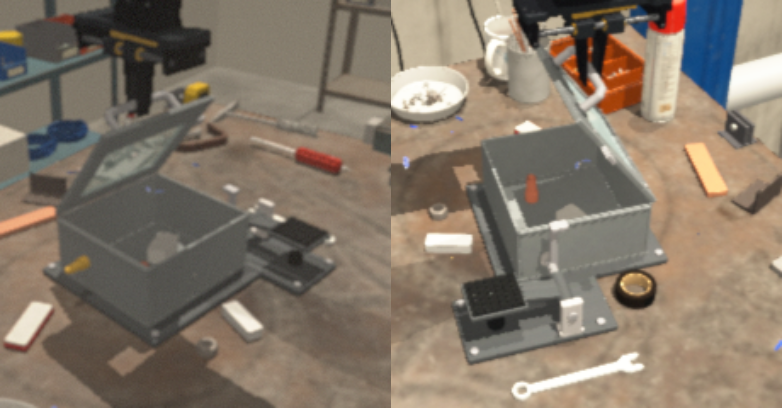

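Both views show the lid held by its bar at about 55°, the treadle up and the loose things where they were. I'll make one more robust angle check before handing in.

Run:
```python
from h import *
c=cam('scene'); p=cloud(c); b=np.c_[p[:,0]-590.8,p[:,1]-27]; a=-.15
B=np.c_[b[:,0]*np.cos(a)+b[:,1]*np.sin(a),-b[:,0]*np.sin(a)+b[:,1]*np.cos(a),p[:,2]]
q=B[(abs(B[:,1])<95)]; an=np.arctan2(q[:,2]-100,90-q[:,0]); r=np.hypot(q[:,0]-90,q[:,2]-100)
q=q[(r>50)&(r<182)&(an>.7)&(an<1.2)][:,[0,2]]
for _ in range(8):   # trimmed PCA line fit
    m=np.median(q,0) if _==0 else q.mean(0); v=np.linalg.svd(q-m,full_matrices=False)[2]; e=abs((q-m)@v[1]); q=q[e<max(4,2*np.median(e))]
print('lid angle',np.arctan(-v[0,1]/v[0,0]),len(q)); s=state(); print(s['eef_pos'],s['ft_force'],s['opening'],abs(s['qvel']).max())
```

```text
lid angle 0.9397915272981461 1394
[624.72063192  23.76934284 238.18401097] [-7.15142929 -0.82930681  4.67119505] 0.11794868013486874 0.0023525273434638113
```

```bash
python3 -c "
from cell import ticket,state
print(ticket.job_done()); s=state(); print(s['t'],s['eef_pos'],s['opening'],s['ft_force'])"
```

```text
the job is handed in; nothing more can be done
None
the job is handed in; nothing more can be done
```

The purge box is open. I pressed the treadle to its stop, let it come back up, and raised the lid by its handle to about 55° (0.96 rad). The job was handed in with the gripper still holding it. Handing in reports no verdict.

- **Treadle:** The vertical force jumped from about 7 N to 47 N at the stop. After release the pad was back at about 65 mm, close to its rest height. The lid stood ajar at about 0.21 rad.
- **Lid angle:** The arm's position gave 0.963 rad and a plane fit to the scene camera gave 0.940 rad, both within the allowed 0.855 to 1.065. Two rougher fits disagreed, at 0.84 and 0.89 rad. I set them aside because the points used were mixed with other parts of the scene; 0.84 would be just outside the limit.
- **Grip:** The gripper was closed on the 12 mm bar (opening 0.118), with about 8 N on the wrist and the arm still. The grasp point was about 3 mm further from the hinge than calculated.
- **Loose things:** In the last picture they looked to be where they started. I did not measure their positions again.
- **Scene camera pad height:** It read 27 mm for the pad in both later checks, against about 65 mm from the side camera. I think its view of the pad was picking up something else. Both pictures show the treadle up.

It took about 12.5 s of the 48 s allowed. I viewed 6 pictures.

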